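Clear the clam shells off the board into its catch tray and shut the tray

TASK

Clear the raised chopping board: with your fingertips sweep the three empty clam shells over the board's edge into the catch tray that is pulled out beside it, and then push the tray fully home under the board. Only push - do not pick anything up - and leave the filled sauce cup and the thermometer where they are on the board, and everything else where it stands.

Things in the scene. Friction and masses are not known exactly. Their poses are not given: they have to be found in the camera images.
- board: Raised wooden chopping board, fixed. Origin on the worktop under its centre. 250 mm along its own x (which points roughly to the robot), 310 mm along its own y (roughly to the robot's right); flat top without rim at 78 mm, underside at 60 mm above the worktop. Side cheeks and a back close it below but at its -y side (the left as the robot sees it), where the tray slides out.
- board_edge (a point): Middle of the board's top edge at its tray side (board frame 0, -0.155, 0.078), axes as the board's. Sweeping over this edge, within 95 mm to either side of this point along the board's x, drops a shell into the open tray. (Mind the room: a fixed steel post 33 mm thick and 0.78 m high stands on the worktop 0.27 m ahead and 0.34 m to the right of the robot base, well clear of the board.)
- tray (a joint): Slide of the steel catch tray under the board, in m: 0 = fully home (front panel flush with the board's edge), about 0.12 to 0.145 = pulled out towards the board's -y. Home is a hard stop. It slides with about 2.5 N of friction, a little more when moved fast, and stays where it is left.
- tray_floor (a point): Centre of the tray's inner floor; moves with the tray, axes as the board's. The tray is 216 mm (x) by 290 mm (y) outside with 3 mm walls, its floor 11 mm and its rim 56 mm above the worktop; it is open at the top. When it is pulled out, only the part beyond the board's edge is uncovered.
- tray_front (a point): Centre of the outer face of the tray's flat front panel (224 mm wide, 6 mm thick, from 8 to 56 mm above the worktop); moves with the tray, axes as the board's: the face looks to -y. Pushing here towards +y of the board slides the tray home.
- shell_0: Empty clam half-shell, a pale dome lying hollow side down on the board, nearly round, 45 to 52 mm across and 17 mm high, 14 to 28 g; origin at the centre of its underside. Rigid; it slides on the board and does not roll.
- shell_1: Empty clam half-shell, a pale dome lying hollow side down on the board, nearly round, 45 to 52 mm across and 17 mm high, 14 to 28 g; origin at the centre of its underside. Rigid; it slides on the board and does not roll.
- shell_2: Empty clam half-shell, a pale dome lying hollow side down on the board, nearly round, 45 to 52 mm across and 17 mm high, 14 to 28 g; origin at the centre of its underside. Rigid; it slides on the board and does not roll.
- sauce_cup: Small round steel sauce cup filled with red sauce, 65 mm across the rim (52 mm at the foot), 42 mm high, loose on the board among the shells; origin at the centre of its underside. Stays where it is.
- thermometer: Folded probe thermometer lying flat on the board along its closed back edge, 152 mm long along its own x, 36 mm wide, 17 mm high, loose; origin at the centre of its underside. Stays where it is.
- spice_tin_a: Spice shaker, upright cylinder 55 mm across, 94 mm high, on the worktop at the back, right of the board, the one nearest the board; origin at the centre of its underside. Bystander.
- timer: Round twist timer, 66 mm across, 42 mm high, on the worktop at the back left, past the tray; origin at the centre of its underside. Bystander.

How it is judged:
On the way, in this order (a step that is already met when the one before it is completed fails the run):
1. all three shells lie in the tray, which is still out (x of shell_0 in the frame of tray_floor between -0.108 and 0.108 m and y of shell_0 in the frame of tray_floor between -0.145 and 0.145 m and z of shell_0 in the frame of tray_floor between -0.006 and 0.046 m and x of shell_1 in the frame of tray_floor between -0.108 and 0.108 m and y of shell_1 in the frame of tray_floor between -0.145 and 0.145 m and z of shell_1 in the frame of tray_floor between -0.006 and 0.046 m and x of shell_2 in the frame of tray_floor between -0.108 and 0.108 m and y of shell_2 in the frame of tray_floor between -0.145 and 0.145 m and z of shell_2 in the frame of tray_floor between -0.006 and 0.046 m and value of joint tray above 0.02 m), for 0.2 s.
2. the tray is pushed home (value of joint tray below 0.005 m), for 0.2 s.
At the end, for the whole second after the job is handed in: All three shells lie at rest inside the tray, below its rim; the tray is home to within 5 mm; the sauce cup stands upright within 15 mm of where it was (x of shell_0 in the frame of tray_floor between -0.108 and 0.108 m and y of shell_0 in the frame of tray_floor between -0.145 and 0.145 m and z of shell_0 in the frame of tray_floor between -0.006 and 0.046 m and x of shell_1 in the frame of tray_floor between -0.108 and 0.108 m and y of shell_1 in the frame of tray_floor between -0.145 and 0.145 m and z of shell_1 in the frame of tray_floor between -0.006 and 0.046 m and x of shell_2 in the frame of tray_floor between -0.108 and 0.108 m and y of shell_2 in the frame of tray_floor between -0.145 and 0.145 m and z of shell_2 in the frame of tray_floor between -0.006 and 0.046 m and value of joint tray below 0.005 m and linear speed of each of shell_0, shell_1, shell_2 below 0.03 m/s and distance of sauce_cup from where it was at the start of the episode below 0.015 m and angle between sauce_cup's own z axis and vertical below 0.15 rad); the robot touches nothing.
It fails at once if a shell is lifted (more than 18 mm above the board's top) (height (world z) of any of shell_0, shell_1, shell_2 above 0.096 m).
It fails at once if the sauce cup is lifted, tipped or shifted by more than 15 mm (distance of sauce_cup from where it was at the start of the episode above 0.015 m or angle between sauce_cup's own z axis and vertical above 0.3 rad).
It fails at once if the thermometer, the spice shaker or the timer is moved by more than 20 mm (distance of any of thermometer, spice_tin_a, timer from where it was at the start of the episode above 0.02 m).
It also fails if it takes over 72 s, if anything falls off the work surface, if the arm or the gripper's body presses on something with over 40 N, if the wrist force passes 120 N, or if a joint passes its speed limit or range.

ROBOT

A 6-joint arm with a two-finger parallel gripper is mounted at the origin on a cart in front of the work surface, level with it; the furniture and walls round the work are solid. World frame = base frame: x ahead of the robot, y to its left, z up, the work surface at z = 0. Lengths are in m, angles in rad, forces in N, time in s.
With the tool pointing down it reaches from about 0.3 to 0.825 m from the base axis. Payload 5.4 kg.
Tool frame: the origin (TCP) lies on the centre line of the jaws, within the pads' length; the fingertips stand 22 mm ahead of it and the grasp point (between the pads) lies 3 mm ahead of it; z points along the fingers, y is the line along which they close (so a half turn about z gives the same grasp; the last joint's range is limited). The gripper opens to 92 mm and grips with 3 to 60 N. Pads are 20 mm wide; open, the fingers measure 128 mm over their backs; the gripper's body (75 mm by 189 mm) begins 69 mm behind the grasp point.
Start: joints at [-1.516, 0.158, 1.597, -0, 1.386, -0.21], TCP at [0.15, -0.555, 0.237] pointing down, gripper open.
Joint ranges: [-2.91, 2.91], [-0.94, 2.29], [0.18, 2.7], [-1.29, 4.43], [0.17, 2.64], [-3, 3]. Speed limits (rad/s): [2.57, 2.57, 3.14, 3.14, 3.14, 3.14].

INTERFACE

Orientations are given as a rotation vector (axis times angle).
In Python, from workcell import * gives the robot as it stands. Calls block until the motion is done:
- goto(position, orientation): joint-space move of the TCP to a pose.
- line_to(position, rot=None, max_speed=0.15): straight line of the TCP; rot=None keeps the orientation; max_speed is the mean speed in m/s.
- set_joints(angles): joint-space move.
- set_gripper(opening, newtons=None): opening from 0.0 (shut) to 1.0 (fully open); newtons is the grip in N (None keeps the last); returns when the fingers have stopped.
- hold(seconds).
- inverse_kinematics(position, orientation): joint angles nearest the present ones, or None.
- read_camera(name): name is "scene" or "top"; returns a dict with "pixels" (400x640x3 uint8, blue, green, red), "fx", "fy", "cx", "cy" (pixels), "k1" (the pictures are not rectified: a ray, as slopes to the right and down, at radius r is drawn at 1 + k1 r^2 times it, then the intrinsics apply), "R" (3x3) and "t" (3): a world point X has camera coordinates R X + t. Camera axes: x right, y down, z forward; pixel columns grow to the right and rows downward; lengths in m; the calibration is good to about 2 mm. A picture is of the moment at which its call begins. There is no depth.
A pose or a line that the arm cannot do raises MotionError and nothing moves.
- job_done(): hands the job in; it is judged then, once.
Trained networks look in a picture, given as the dict that the camera call returned (one of the last four; its "shot" number tells which), for a name from the list of things; names that differ only in an ending like _2 or _b are one class to them, and where a whole thing is asked for, a point or a joint stands for the part that bears it (a point fixed in the world has none). Each returns a list of dicts, best first, with "p" (0 to 1); they miss things now and then, are a little off and sometimes report something else, mostly with a low value. They report only what shows in the picture. A call takes as long as a camera call.
- cut_out(query, picture): "region" (400x640 bool, what is visible of it).
- place_of(query, picture): "location" ([x, y, z] in m, in the coordinates of the camera as it stood for that picture, good to about 4 mm: a listed point, or the origin of a listed thing).
Readings, each from a call of its own:
- current_clock(): time.
- current_joints(): joint angles.
- current_joint_vel(): joint speeds.
- current_effort(): joint torques, N m.
- current_ee_pos(): TCP position.
- current_tool_rot(): TCP orientation.
- current_contact_force(): force on the tool from outside, world axes, zero at the start.
- current_ft_torque(): the same for the moment, N m.
- current_opening(): opening from 0.0 (shut) to 1.0 (fully open).
- current_grip_force(): force on a finger pad.
Only numpy, scipy, OpenCV 4.12 (cv2) and the standard library are available. Lean on these libraries where they do the work, as an engineer would, in place of code of your own. Each camera call takes 0.05 s, during which the arm holds its last target. There are 200 camera calls.

## Working session

There is one attempt and no reset: what is moved stays moved. The work goes in short steps, each a Python script; the robot and the scene stay as the last script left them, time stands still between calls to the robot, and variables do not carry over. Pictures are saved under pics/ and viewed, at most 10 in all, crops included, and the job is handed in when it is done.

```bash
mkdir -p pics; ls; cat > h.py <<'E'
from workcell import *
import numpy as np, cv2
def w(c,p): return np.array(c["R"]).T@(np.array(p)-np.array(c["t"]))
def px(c,X):
    x=np.array(c["R"])@np.array(X)+np.array(c["t"]); s=x[:2]/x[2]; s=s*(1+c["k1"]*(s@s))
    return np.array([c["fx"]*s[0]+c["cx"],c["fy"]*s[1]+c["cy"]])
def ray(c,uv,z):
    # pixel -> world at height z
    K=np.array([[c["fx"],0,c["cx"]],[0,c["fy"],c["cy"]],[0,0,1]],float)
    s=cv2.undistortPoints(np.array([[uv]],float),K,np.array([c["k1"],0,0,0,0.]))[0,0]
    R=np.array(c["R"]);t=np.array(c["t"]); o=-R.T@t; d=R.T@np.array([s[0],s[1],1])
    return o+d*(z-o[2])/d[2]
E
python3 - <<'E'
from h import *
for n in ["top","scene"]:
    c=read_camera(n); cv2.imwrite(f"pics/{n}0.png",c["pixels"])
    print(n,w(c,[0,0,0]).round(3))
    for q in ["board","board_edge","tray_floor","tray_front","shell_0","sauce_cup","thermometer","spice_tin_a","timer"]:
        for d in place_of(q,c):
            if d["p"]>.2:
                X=w(c,d["location"]); print(q,round(d["p"],2),X.round(3),px(c,X).round())
print(current_clock(), current_tool_rot())
E
```

```text
pics
workcell.py
top [0.485 0.05  1.128]
board 0.72 [ 0.57  -0.001  0.005] [338. 203.]
board 0.36 [0.507 0.055 0.08 ] [321. 223.]
board_edge 0.73 [0.576 0.156 0.077] [285. 201.]
board_edge 0.46 [ 0.618 -0.09   0.077] [370. 184.]
tray_floor 0.56 [0.572 0.148 0.007] [290. 204.]
tray_front 0.58 [0.575 0.293 0.033] [241. 203.]
shell_0 0.78 [ 0.558 -0.041  0.081] [354. 205.]
shell_0 0.73 [0.644 0.03  0.074] [328. 176.]
shell_0 0.48 [ 0.621 -0.088  0.076] [369. 183.]
sauce_cup 0.58 [0.506 0.059 0.077] [319. 224.]
spice_tin_a 0.71 [ 0.684 -0.317  0.002] [440. 164.]
timer 0.93 [0.675 0.425 0.003] [201. 173.]
scene [ 0.139 -0.787  0.967]
board 0.63 [ 0.572  0.    -0.003] [335. 224.]
board_edge 0.9 [0.575 0.156 0.077] [315. 178.]
tray_floor 0.48 [0.576 0.294 0.032] [299. 165.]
tray_front 0.98 [0.574 0.293 0.034] [299. 165.]
shell_0 0.71 [ 0.557 -0.042  0.078] [337. 217.]
shell_0 0.54 [0.652 0.029 0.075] [353. 194.]
shell_0 0.41 [ 0.619 -0.09   0.077] [363. 220.]
shell_0 0.21 [ 0.679  0.426 -0.003] [309. 147.]
sauce_cup 0.65 [ 0.682 -0.318  0.001] [420. 282.]
sauce_cup 0.55 [0.511 0.055 0.082] [311. 201.]
thermometer 0.57 [ 0.526 -0.131  0.074] [342. 240.]
spice_tin_a 0.92 [ 0.684 -0.318 -0.001] [420. 282.]
timer 0.73 [ 0.68   0.429 -0.003] [309. 146.]
1.0 [3.11405702e+00 4.14711810e-01 2.57455449e-05]
```

```bash
python3 - <<'E'
import cv2
a=cv2.imread("pics/top0.png")[120:300,180:480]; cv2.imwrite("pics/topc.png",cv2.resize(a,(800,480),interpolation=cv2.INTER_CUBIC))
E
```

```text
(no output)
```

View pics/topc.png

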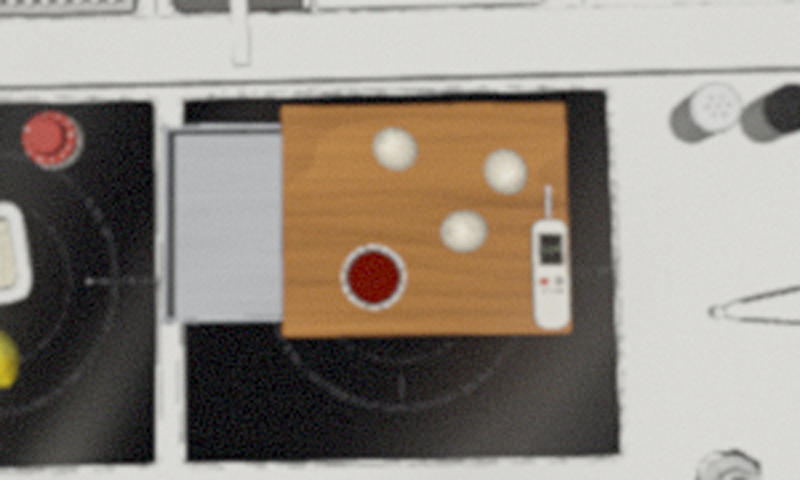

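View pics/scene0.png

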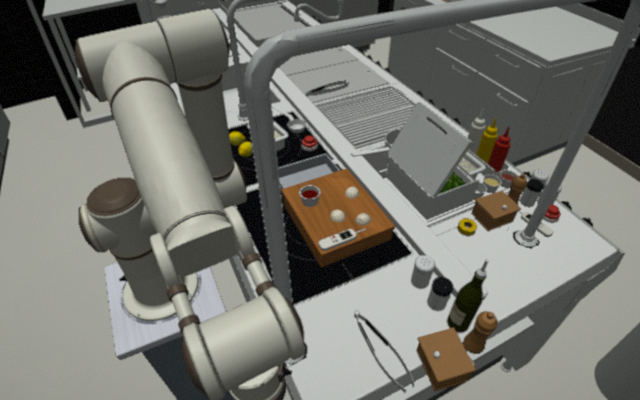

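The top crop shows the three shells at crop pixels (395,149), (505,171) and (463,231), the cup at (374,277), the thermometer at x≈550 with its tip at y≈187, and the tray on the left. This agrees with the networks. The scene view shows the post between the arm and the board, with a high bar running off it. Next I work out the arm geometry for a safe swing past it.

```bash
python3 - <<'E'
from h import *
from scipy.spatial.transform import Rotation as Ro
c=read_camera("scene")
print("second foot",ray(c,(527,237),0).round(3))
for z in(0,.4,.78): print(px(c,[.27,-.34,z]).round())
for e in [(.27,.3),(.7,-.34),(.8,-.5)]: print("bar",px(c,[*e,.78]).round())
down=lambda yaw:(Ro.from_euler('z',yaw)*Ro.from_euler('x',np.pi)).as_rotvec()
print("yaw now",Ro.from_rotvec(current_tool_rot()).as_matrix().round(3).tolist())
for p in [(.4,0,.2),(.5,0,.2),(.6,0,.2),(.7,0,.2),(.4,0,.4),(.5,0,.4),(.5,0,.6),(.3,0,.3),(.3,0,.5),(.3,0,.7),(.3,0,.8),(.2,0,.6)]:
    q=inverse_kinematics(p,down(0)); print(p,None if q is None else np.round(q,3))
E
```

```text
second foot [ 1.101 -0.338  0.   ]
[292. 350.]
[279. 251.]
[253.  45.]
bar [164. -50.]
bar [516.  -2.]
bar [646.  27.]
yaw now [[0.965, 0.262, -0.0], [0.262, -0.965, 0.0], [-0.0, -0.0, -1.0]]
(0.4, 0, 0.2) [-0.304 -0.295  2.1   -0.     1.336  1.266]
(0.5, 0, 0.2) [-0.242 -0.006  1.845 -0.     1.303  1.329]
(0.6, 0, 0.2) [-0.201  0.251  1.564 -0.     1.327  1.37 ]
(0.7, 0, 0.2) [-0.172  0.504  1.238 -0.     1.399  1.399]
(0.4, 0, 0.4) [-0.304 -0.366  1.765 -0.     1.743  1.266]
(0.5, 0, 0.4) [-0.242 -0.092  1.537 -0.     1.697  1.329]
(0.5, 0, 0.6) [-0.242  0.029  1.022 -0.     2.091  1.329]
(0.3, 0, 0.3) [-0.411 -0.693  2.162 -0.     1.673  1.16 ]
(0.3, 0, 0.5) [-0.411 -0.588  1.712 -0.     2.017  1.16 ]
(0.3, 0, 0.7) [-0.411 -0.325  1.102 -0.     2.364  1.16 ]
(0.3, 0, 0.8) [-0.411 -0.095  0.643 -0.     2.593  1.16 ]
(0.2, 0, 0.6) [-0.643 -0.727  1.56  -0.     2.308  0.928]
```

```bash
cat >> h.py <<'E'
from scipy.spatial.transform import Rotation as Ro
def rot(d):
    d=np.array([d[0],d[1],0.])/np.hypot(d[0],d[1]); y=np.array([d[1],-d[0],0])
    return Ro.from_matrix(np.column_stack([d,y,[0,0,-1]])).as_rotvec()
E
python3 - <<'E'
from h import *
c=read_camera("top")
for n,u,z in [("A",(328.1,175.9),.085),("B",(369.4,184.1),.085),("C",(353.6,206.6),.085),("cup",(320.2,223.9),.12),("tip",(385.5,190),.083),("thbottom",(386.5,243),.09),("edgeTop",(285.5,159.5),.078),("edgeBot",(286,246),.078)]:
    print(n,ray(c,u,z).round(4))
q0=np.array(current_joints())
# retracted pose
p=inverse_kinematics((.23,0,.5),rot((0,1))); print(np.round(p,3))
q=np.array(p); q[5]=q0[5]; q[0]=-1.75
set_joints(q); print(current_ee_pos(),current_contact_force(),current_clock())
q[0]=-.5; set_joints(q); print(current_ee_pos(),current_contact_force(),current_clock())
print(np.round(inverse_kinematics((.648,-.01,.17),rot((0,1))),3))
E
```

```text
A [0.6433 0.0304 0.085 ]
B [ 0.6167 -0.0874  0.085 ]
C [ 0.5531 -0.0403  0.085 ]
cup [0.5052 0.056  0.12  ]
tip [ 0.5988 -0.1332  0.083 ]
thbottom [ 0.4479 -0.1294  0.09  ]
edgeTop [0.6954 0.1531 0.078 ]
edgeBot [0.445  0.1554 0.078 ]
[-0.548 -0.783  1.808 -0.     2.117 -0.548]
[ 0.0829257  -0.21492992  0.49943594] [ 0.46666596 -0.79058645 -0.46749591] 2.7
[0.2299146  0.01066981 0.4997228 ] [-0.26535956 -0.75488456 -0.75414573] 4.0667
[-0.202  0.397  1.442 -0.     1.302 -0.202]
```

```bash
cat >> h.py <<'E'
ZP=.078+.022+.0035
def sweep(s,e_y,to,back=.045,side=0.,zup=.17):
    """s shell centre, to aim point; pusher runs until its centre reaches y=e_y"""
    s=np.array(s);to=np.array(to);d=(to-s)/np.linalg.norm(to-s);n=np.array([d[1],-d[0]])
    a=s-back*d+side*n; b=a+d*(e_y-a[1])/d[1]
    goto([*a,zup],rot(d)); line_to([*a,ZP],max_speed=.12); print("down",current_ee_pos().round(4) if hasattr(current_ee_pos(),'round') else current_ee_pos(),np.round(current_contact_force(),2))
    line_to([*b,ZP],max_speed=.09); print("end",np.round(current_ee_pos(),4),np.round(current_contact_force(),2))
    line_to([*b,zup],max_speed=.25); print(current_clock())
def see(name):
    c=read_camera("top"); cv2.imwrite(f"pics/{name}.png",cv2.resize(c["pixels"][120:300,180:480],(800,480),interpolation=cv2.INTER_CUBIC))
    for q in ["shell_0","sauce_cup"]:
        for r in place_of(q,c):
            if r["p"]>.2: print(q,round(r["p"],2),w(c,r["location"]).round(3))
E
python3 - <<'E'
from h import *
set_gripper(.17)
sweep((.645,.03),.175,(.648,.2))
goto([.4,.2,.3],rot((0,1)))
see("a")
E
```

```text
down [ 0.6448 -0.0151  0.1044] [0.69 0.15 0.55]
end [0.6476 0.1747 0.1035] [-0.74 -0.02  0.22]
10.55
shell_0 0.68 [0.646 0.212 0.026]
shell_0 0.55 [ 0.559 -0.038  0.079]
shell_0 0.53 [ 0.617 -0.09   0.074]
sauce_cup 0.87 [0.507 0.056 0.079]
```

View pics/a.png

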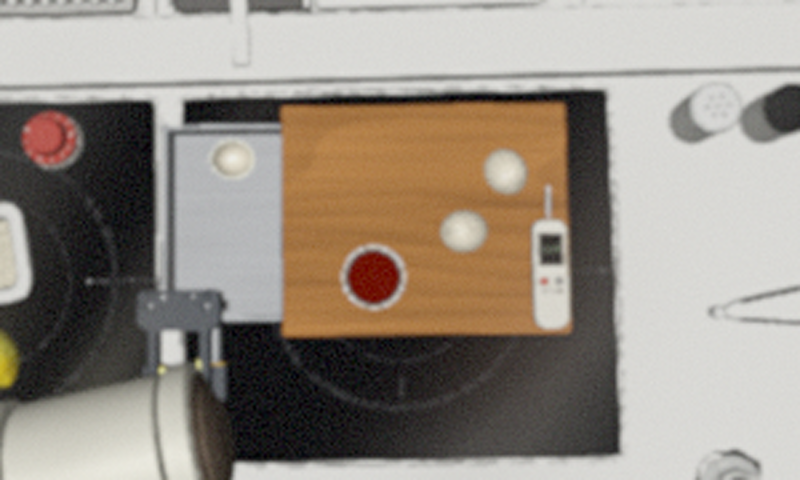

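Shell A lies in the tray at crop (232,158), and the rest is unchanged. Next is shell C, then B.

```bash
python3 - <<'E'
from h import *
sweep((.556,-.040),.175,(.62,.2),back=.042)
goto([.4,.2,.3],rot((0,1)))
see("c")
E
```

```text
down [ 0.5457 -0.0805  0.1043] [-0.4   0.63 -0.27]
end [0.6133 0.1748 0.1035] [-0.05 -0.3   0.54]
17.2917
shell_0 0.68 [ 0.618 -0.089  0.077]
shell_0 0.64 [0.647 0.217 0.026]
shell_0 0.49 [0.612 0.203 0.031]
sauce_cup 0.62 [0.507 0.06  0.079]
sauce_cup 0.27 [ 0.674  0.425 -0.   ]
```

```bash
python3 - <<'E'
from h import *
set_gripper(0)
sweep((.618,-.089),-.05,(.575,.2),back=.041,side=.009)
goto([.4,.2,.3],rot((0,1)))
set_gripper(.17)
see("b")
E
```

```text
down [ 0.6333 -0.1282  0.104 ] [-0.23 -0.01  0.72]
end [ 0.6214 -0.0504  0.1035] [-1.12  0.02 -0.37]
22.525
shell_0 0.73 [0.611 0.204 0.032]
shell_0 0.72 [ 0.601 -0.02   0.077]
shell_0 0.68 [0.572 0.146 0.01 ]
shell_0 0.54 [0.645 0.217 0.024]
```

```bash
python3 - <<'E'
from h import *
sweep((.601,-.02),.175,(.568,.2),back=.043)
goto([.4,.2,.3],rot((0,1)))
see("b2")
c=read_camera("top")
for q in ["tray_front","board_edge","thermometer"]:
    for r in place_of(q,c)[:2]: print(q,round(r["p"],2),w(c,r["location"]).round(3))
E
```

```text
down [ 0.6079 -0.0625  0.1043] [-1.27 -0.71  0.92]
end [0.5718 0.1748 0.1035] [ 0.66 -0.08  0.14]
29.725
shell_0 0.64 [0.573 0.203 0.023]
shell_0 0.64 [0.642 0.217 0.025]
shell_0 0.5 [0.611 0.206 0.03 ]
sauce_cup 0.92 [0.507 0.057 0.079]
tray_front 0.86 [0.575 0.292 0.032]
board_edge 0.56 [0.577 0.152 0.076]
thermometer 0.76 [ 0.522 -0.133  0.076]
```

View pics/b2.png

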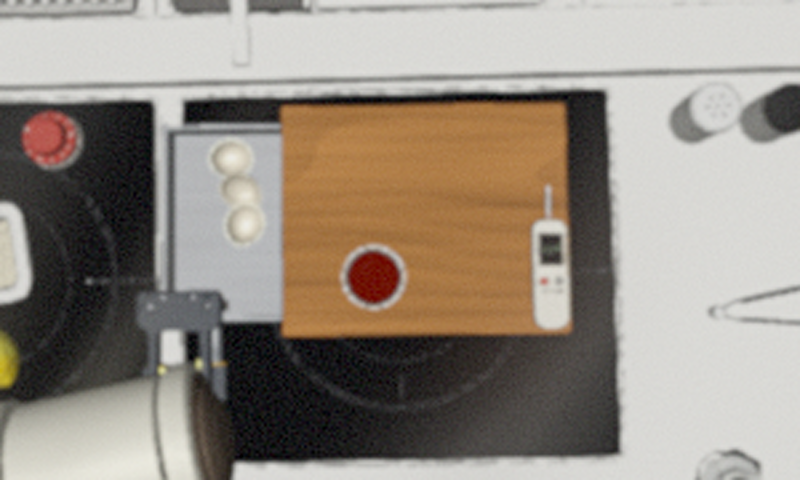

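All three shells are in the tray at crop (232,158), (240,190) and (244,223). The cup and thermometer haven't moved. Now I push the tray home, watching the force.

```bash
python3 - <<'E'
from h import *
R=rot((0,1)); Z=.054
goto([.575,.345,.2],R); line_to([.575,.345,Z],max_speed=.15); f0=np.array(current_contact_force()); print(f0.round(2))
line_to([.575,.3,Z],max_speed=.1)
line_to([.575,.178,Z],max_speed=.06); print(np.round(np.array(current_contact_force())-f0,2))
y=.178
while y>.158:
    y-=.002; line_to([.575,y,Z],max_speed=.03); f=(np.array(current_contact_force())-f0)[1]; print(round(y,3),round(f,1),np.round(current_ee_pos(),4)[1])
    if abs(f)>14: break
hold(.3); print(current_clock())
line_to([.575,.24,Z],max_speed=.15); line_to([.575,.24,.25],max_speed=.25); goto([.4,.25,.3],R)
see("t"); c=read_camera("scene")
for q in ["tray_front","board_edge"]:
    for r in place_of(q,c)[:2]: print(q,round(r["p"],2),w(c,r["location"]).round(3))
print(current_clock())
E
```

```text
[0.17 0.23 1.  ]
[-1.19  0.56 -1.6 ]
0.176 2.1 0.1759
0.174 1.4 0.1738
0.172 0.4 0.1717
0.17 1.6 0.1698
0.168 1.3 0.1678
0.166 5.4 0.1669
0.164 13.0 0.1668
0.162 19.5 0.1667
38.1333
shell_0 0.4 [0.577 0.155 0.077]
sauce_cup 0.73 [0.503 0.058 0.079]
board_edge 0.88 [0.575 0.157 0.079]
40.7917
```

View pics/t.png

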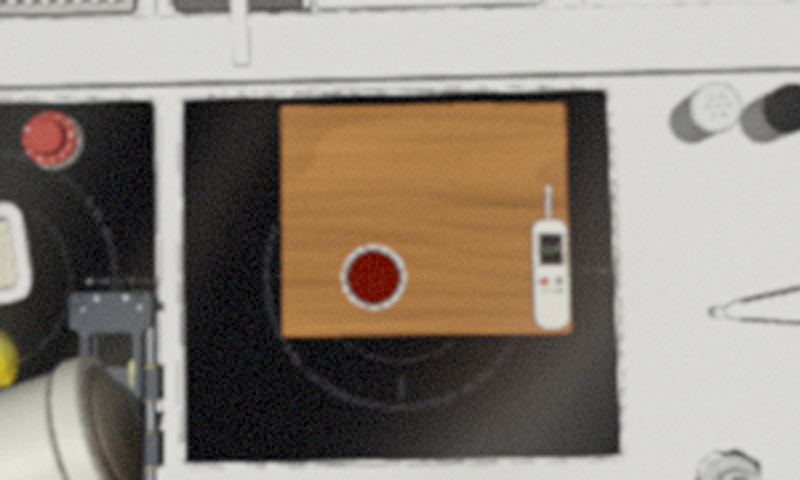

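The tray is at its hard stop, flush with the board edge (crop x≈281). The cup, thermometer, shaker and timer are where they were, and the arm is clear.

```bash
python3 -c "
from h import *
print(job_done())"
```

```text
the job is handed in; nothing more can be done
None
```

I swept all three shells into the tray and pushed it home to its hard stop. The cup, thermometer and bystanders show no visible movement, and I handed the job in at about 41 s of the 72 s allowed; it returned no verdict.

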